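# Hold the spring clip gaping around the cutting board's edge

## Task

The thin white cutting board stands in a sliding holder, too close to the cutlery caddy for the clip. Take the holder's orange grip and slide it along the drainer's track until its white pointer meets the red mark, then pick up the yellow spring clip by its levers, squeeze it wide open and bring its jaws around the board's upright front edge, one jaw on each side, about two centimetres past the edge. Finish while holding it there in the air, squeezed open and clear of the board, with the pointer still at the mark and the cups, turning stick and pot lid left where they are.

Things in the scene. Friction and masses are not known exactly. Their poses are not given: they have to be found in the camera images.
- holder_grip (a point): Centre of the orange upright grip on the sliding holder: 30 mm along x, 14 mm along y (the track), 40 mm tall; this point is 63 mm above the ledge, its top 81 mm. Axes are the drainer's: x away from the robot, y along the track, z up. The board stands 100 mm from it on its +y side. It takes about 3 N to slide and the holder stays where it is left.
- holder_pointer (a point): Tip of the white pointer on the front (robot side) of the holder, 33 mm above the ledge, halfway along the holder; moves with it. Axes as the drainer's.
- mark_point (a point): The red mark, 6 mm wide, on the front lip of the track, 23 mm above the ledge. Axes as the drainer's: the pointer meets the mark when both have the same position along this y.
- holder (a joint): Position of the sliding holder, m: 0 is hard left beside the caddy, grows as it slides to the right (along the drainer's -y), end stop at 0.17.
- board_edge (a point): Middle of the upright front (robot-side) edge of the white cutting board, 75 mm above the ledge; moves with the holder. Axes as the drainer's: the board is 4 mm thick in y, runs 140 mm from this edge in +x, and stands from 33 mm to 117 mm above the ledge. The track's front face is 8 mm (in +x) behind this edge, 20 mm tall.
- clip_grip (a point): Where to squeeze the yellow spring clip: midway between its levers when fully open, half-way up, 20 mm above the ledge. Axes: x towards the jaw tips, y from moving to fixed half, z up. Hinge pin 34 mm ahead; levers end 16 mm behind. Outer lever faces: fixed one flat along x at y = +13 mm; moving one at y = -13 mm when fully open, splayed to -28 mm here (-34 mm at its end) when shut.
- clip_tip_a (a point): Inner corner of the fixed jaw's tip, half-way up, 95 mm ahead of clip_grip and 14 mm to its +y side; axes as clip_grip's.
- clip_tip_b (a point): Inner corner of the moving jaw's tip, half-way up; touches clip_tip_a when the clip is shut, 28 mm from it (14 mm to the -y side of clip_grip) when fully open. Its axes turn with the moving half and match clip_grip's when fully open.
- clip_arm (a joint): Opening angle of the clip, rad: 0 shut, 0.46 fully open at its stop (mouth 28 mm). A spring shuts it: squeezing at clip_grip takes about 3 N to start and 7 N to reach the stop; 15 to 25 N of grip holds it safely on the stop.
- clip: The spring clip (fixed half, carrying the moving half), about 110 mm long, 40 mm tall as it lies on its side on the ledge with its hinge pin upright; origin under the hinge pin, axes as clip_grip's. Jaws reach 61 mm ahead of the pin. Mass about 55 g.
- drainer: The fixed blue dish drainer: origin on the ledge under the middle of the track. x away from the robot, y to the left along the track. The track is 340 mm long and 20 mm tall, from x = -42 mm to 30 mm; the caddy (y = 173 to 257 mm, x = -47 to 87 mm) is 115 mm tall; the rack (85 mm, with a plate up to about 185 mm) stands beyond x = 105 mm.
- cup1: Stainless steel cup, radius 36 mm, 85 mm tall, origin under its centre; leave it alone.
- cup2: Another cup of the same kind; leave it alone.
- stick: Flat wooden turning stick, 220 x 26 x 10 mm, lying along its x, origin under its centre; leave it alone.
- potlid: Aluminium pot lid lying upside down on its black knob, radius 75 mm, 30 mm tall, origin under its centre; leave it alone.
There are look-alikes about, which are no part of the job. Of the things like the clip, leave any that is turquoise; of the rest the larger one is meant.

How it is judged:
By the outcome, as a careful person would: the job done as asked, in the order asked, and still so for the second after the job is handed in, while the arm keeps its last pose, push and grip.
It also fails if it takes over 64 s, if anything falls off the work surface, if the arm or the gripper's body presses on something with over 40 N, if the wrist force passes 120 N, or if a joint passes its speed limit or range.

## Robot

A 7-joint arm with a two-finger parallel gripper is mounted at the origin on the work surface. World frame = base frame: x ahead of the robot, y to its left, z up, the work surface at z = 0. Lengths are in mm, angles in rad, forces in N, time in s.
With the tool pointing down it reaches from about 400 to 875 mm from the base axis. Payload 4.4 kg.
Tool frame: the origin (TCP) lies at the very end of the fingers, on their centre line; the grasp point (between the pads) lies 19 mm behind it; z points along the fingers, y is the direction in which the jaws open and shut (so a half turn about z gives the same grasp; the last joint's range is limited). The gripper opens to 85 mm and grips with 20 to 120 N. Pads are 22 mm wide; open, the fingers measure 114 mm over their backs; the gripper's body (76 mm by 85 mm) begins 54 mm behind the grasp point. The pads swing forward as they close: fully open they stand 13 mm farther back than shut.
Start: joints at [-1.364, 0.628, 0.038, 1.517, -0.027, 0.996, -0.02], TCP at [175.104, 625.984, 231.313] pointing down, gripper open.
Joint ranges: [-3.06, 3.06], [-0.37, 2.12], [-1.25, 1.32], [0.18, 2.47], [-1.1, 4.24], [0.23, 1.98], [-2.94, 2.94]. Speed limits (rad/s): [2.57, 2.57, 3.14, 3.14, 3.14, 3.14, 3.14].

## Interface

Orientations are given as [roll, pitch, yaw] about the fixed x, y, z axes, in that order (R = Rz(yaw) Ry(pitch) Rx(roll)).
In Python, from cell import ctrl, eyes gives the robot as it stands.
- The arm moves only by the tool move_arm, never from a script. Its argument "increments" is a list of rows, each a list of 6 numbers: the shift along the tool's x, y, z in cm, then the turn, a rotation vector about the tool's x, y, z in degrees. In form: [[x, y, z, wx, wy, wz], ...]. A call has 1 to 20 rows; each row is the pose to reach, as a shift and turn from the pose commanded when the call began, along the tool's axes at that moment; what a row does not reach only later rows make up. A row lasts 1/10 s, in which the tool goes at most 50 mm and 8.59 degrees, less where a joint would pass 70% of its speed; a pose out of reach is approached as far as the arm can. A call with a gripper value outside its range is refused whole. "grip" is the opening, from -1 (shut) to 1 (fully open), set as the call begins (left out, the last holds). The fingers move at their own pace and stop on an object; the grip force is fixed at half the most. Time passes only in rows, so rows that repeat a pose let the fingers close. It gives the time, the measured TCP pose, the force and the opening at its end, in the units of the state.
- ctrl.read_state(): the state, without advancing time (a new reading comes with each control period).
- eyes.get_image(name): name is "side" or "top"; returns the picture (400x640x3 uint8, red, green, blue); there is no depth.
- eyes.calibration(name): a dict with "fx", "fy", "cx", "cy" (pixels), "pose" (4x4, takes a point from camera to world coordinates). Camera axes: x right, y up, looking along -z (the intrinsics and any distortion apply to the point x, -y, -z); pixel columns grow to the right and rows downward; lengths in mm; the calibration is good to about 2 mm. A picture is of the moment at which its call begins. calibration takes no time and is no camera call.
- ctrl.finish_job(): hands the job in, once; it reports no verdict.
The state is a dict: "clock": time; "qpos": joint angles; "qd": joint speeds; "tau": joint torques, N m; "eef_pos": TCP position; "tool_rot": TCP orientation; "force": force on the tool from outside, world axes, zero at the start; "torque": the same for the moment, N m; "width": finger opening in mm.
Only numpy, scipy, OpenCV 4.12 (cv2) and the standard library are available. Lean on these libraries where they do the work, as an engineer would, in place of code of your own. Each camera call takes 0.05 s, during which the arm holds its last target. There are 200 camera calls.

## Working session

There is one attempt and no reset: what is moved stays moved. The work goes in short steps, Python scripts to look and compute and a tool call to move; the robot and the scene stay as the last step left them, time stands still between calls to the robot, and variables do not carry over. Pictures are saved under pics/ and viewed, about 8 in all and at most 12, crops included, and the job is handed in when it is done.

Besides the shell and the picture viewer there is one more tool, called after "Call:" as a command line: name --pt "numbers of a row" for each row, then --argument value for the rest. move_arm: Moves the arm, as the interface text tells. Its arguments: {"type":"object","properties":{"increments":{"type":"array","items":{"type":"array","items":{"type":"number"}}},"grip":{"type":"number"}},"required":["increments"]}

```bash
mkdir -p pics; ls
python3 - <<'E'
from cell import ctrl, eyes
import cv2
for n in("side","top"):
    im=eyes.get_image(n); cv2.imwrite(f"pics/{n}0.png",im[...,::-1]); c=eyes.calibration(n); print(n,{k:(v if k!='pose' else v.round(3).tolist() if hasattr(v,'round') else v) for k,v in c.items()})
print(ctrl.read_state())
E
```

```text
pics
side {'fx': 518.3505460474875, 'fy': 518.3505460474875, 'cx': 317.9918483126226, 'cy': 197.3402470630238, 'pose': [[0.796, 0.38, -0.471, -183.128], [-0.605, 0.488, -0.629, -940.467], [-0.009, 0.786, 0.619, 955.655], [0.0, 0.0, 0.0, 1.0]]}
top {'fx': 509.117592794078, 'fy': 509.117592794078, 'cx': 317.72188872292804, 'cy': 203.82838242073944, 'pose': [[-0.02, 0.997, -0.077, 396.655], [-1.0, -0.02, -0.009, -30.318], [-0.01, 0.077, 0.997, 1444.62], [0.0, 0.0, 0.0, 1.0]]}
{'clock': 0.1, 'qpos': array([-1.36380903,  0.62925693,  0.03841476,  1.51824076, -0.02700501,
        0.99632254, -0.01998564]), 'qd': array([-0.00048   , -0.00158345,  0.0015593 , -0.00137909, -0.00010783,
       -0.00041656, -0.00099514]), 'tau': array([ 4.81407362e-03, -5.64539945e+01,  1.23122759e+00, -1.93976891e+01,
        1.14162106e-02,  5.36294378e-03,  5.16920522e-05]), 'eef_pos': array([174.92332333, 625.4455099 , 230.48708329]), 'tool_rot': array([-3.13988182e+00, -4.84070389e-06,  2.86884187e+00]), 'force': array([-0.35644643,  0.40801073, -0.53198015]), 'torque': array([-0.01281743, -0.02143622,  0.02284189]), 'width': 85.22045163390435}
```

View pics/side0.png

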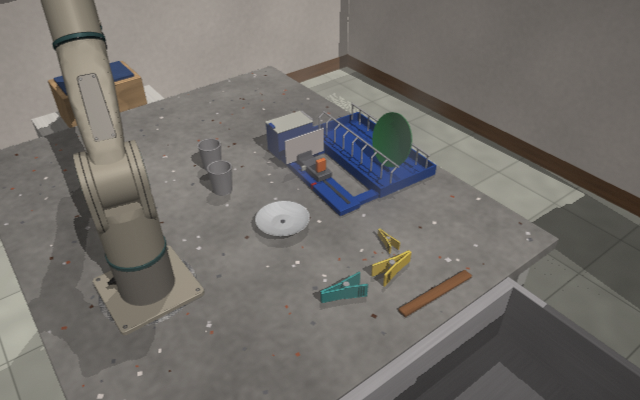

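View pics/top0.png

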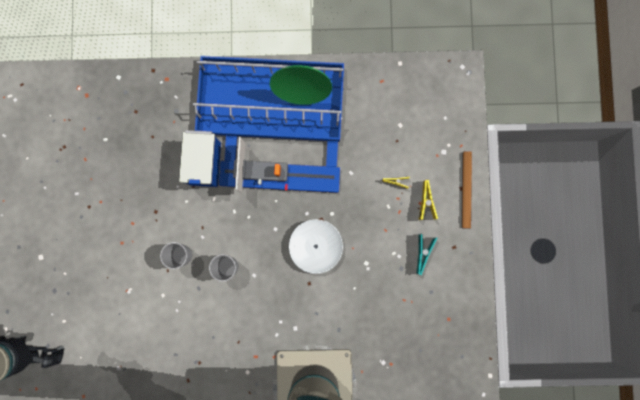

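Side view: turquoise clip (345,288), small yellow (388,240), large yellow (393,266). Top view: turquoise (426,255), small yellow (397,182), large yellow (428,201). The large yellow one is meant, since it isn't turquoise and is the larger of the two yellows. I'll confirm that in an enlarged crop.

```bash
cat > h.py <<'E'
import numpy as np, cv2
from cell import ctrl, eyes
def ray(n,u,v):
    c=eyes.calibration(n); P=np.array(c['pose'])
    d=np.array([(u-c['cx'])/c['fx'],-(v-c['cy'])/c['fy'],-1.0])
    return P[:3,3],P[:3,:3]@d
def on_z(n,u,v,z):
    o,d=ray(n,u,v); return o+d*(z-o[2])/d[2]
def two(a,b):
    o1,d1=ray('side',*a);o2,d2=ray('top',*b)
    t=np.linalg.lstsq(np.c_[d1,-d2],o2-o1,rcond=None)[0]
    p,q=o1+d1*t[0],o2+d2*t[1]; return (p+q)/2,np.linalg.norm(p-q)
def proj(n,p):
    c=eyes.calibration(n);P=np.array(c['pose']);q=P[:3,:3].T@(np.asarray(p)-P[:3,3])
    return np.array([c['cx']+c['fx']*q[0]/-q[2],c['cy']-c['fy']*q[1]/-q[2]])
E
python3 - <<'E'
import cv2,numpy as np
s=cv2.imread('pics/side0.png');t=cv2.imread('pics/top0.png')
z=lambda im,x,y,w,h,k:cv2.resize(im[y:y+h,x:x+w],None,fx=k,fy=k,interpolation=cv2.INTER_CUBIC)
a=z(t,180,120,200,75,4)  #800x300
b=z(t,380,165,65,60,5) #325x300
c=z(s,365,222,60,60,5) #300
o=np.zeros((600,800,3),np.uint8);o[:300]=a;o[300:,:325]=b;o[300:,330:630]=c
cv2.imwrite('pics/m1.png',o)
E
```

```text
(no output)
```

View pics/m1.png

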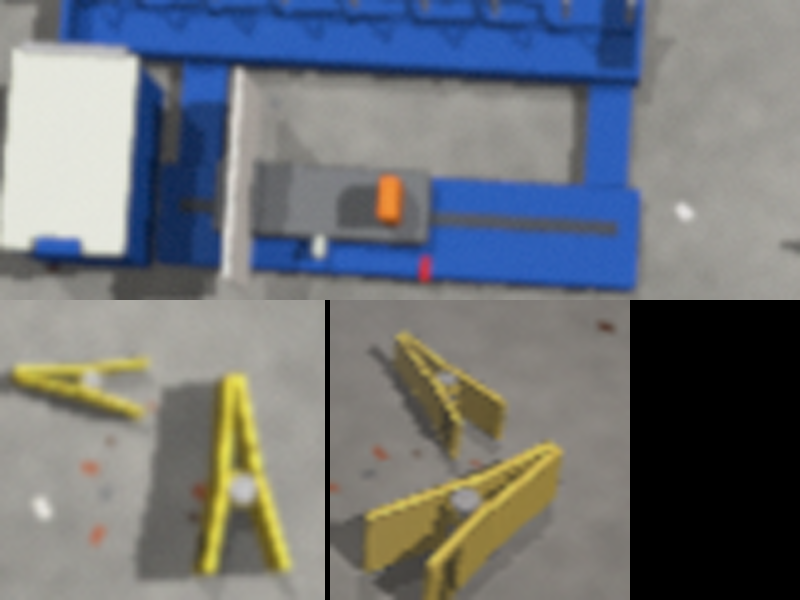

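The crop confirms it: the larger yellow clip has its levers toward the robot (crop (205,570) and (287,570)), jaws away, and its pin at (242,488). The pointer is at crop (318,246), the mark at (425,270), and the orange grip at (390,200). Next I'll measure these.

Run:
```python
from h import *
im={n:cv2.imread(f'pics/{n}0.png') for n in('side','top')}
hsv={n:cv2.cvtColor(im[n],cv2.COLOR_BGR2HSV) for n in im}
def blobs(n,lo,hi,box,k=3):
    x,y,w,h=box;m=np.zeros(im[n].shape[:2],np.uint8);m[y:y+h,x:x+w]=cv2.inRange(hsv[n],lo,hi)[y:y+h,x:x+w]
    N,l,s,c=cv2.connectedComponentsWithStats(m);o=np.argsort(-s[1:,4])[:k]+1
    return m,[(s[i].tolist(),c[i].round(2).tolist()) for i in o]
B={'top':(180,120,170,80),'side':(260,110,120,110)}
for n in im:
    print(n,'orange',blobs(n,(6,150,110),(18,255,255),B[n],2)[1])
    print(n,'red',blobs(n,(172,120,90),(180,255,255),B[n],2)[1],blobs(n,(0,150,90),(4,255,255),B[n],2)[1])
    print(n,'white',blobs(n,(0,0,170),(180,50,255),B[n],4)[1])
    print(n,'yellow',blobs(n,(20,120,50),(35,255,255),(365,165,85,130),2)[1])
# track front line, top
m=cv2.inRange(hsv['top'],(105,120,60),(125,255,255))
pts=[(u,np.nonzero(m[150:200,u])[0].max()+150) for u in range(245,336)]
vx,vy,x0,y0=cv2.fitLine(np.float32(pts),cv2.DIST_HUBER,0,.01,.01).ravel()
a=on_z('top',x0-40*vx,y0-40*vy,0);b=on_z('top',x0+40*vx,y0+40*vy,0);d=a-b
print('drainer yaw',np.arctan2(-d[0],d[1]),a,b)
# clip, top: large yellow mask rows -> left/right extents
m,_=blobs('top',(20,100,60),(35,255,255),(412,170,40,60))
for r in range(176,226,2):
    c=np.nonzero(m[r])[0]
    if len(c): print(r,c.tolist())
```

```text
side orange [([317, 158, 8, 14, 84], [320.9, 164.5])]
side red [([311, 183, 3, 3, 4], [312.25, 184.0]), ([315, 183, 1, 1, 1], [315.0, 183.0])] [([314, 183, 1, 1, 1], [314.0, 183.0]), ([312, 184, 1, 1, 1], [312.0, 184.0])]
side white [([260, 201, 46, 19, 734], [282.38, 210.98]), ([266, 111, 46, 22, 454], [289.27, 121.18]), ([363, 214, 2, 3, 5], [363.4, 214.8]), ([287, 140, 2, 1, 2], [287.5, 140.0])]
side yellow [([372, 251, 39, 35, 533], [390.86, 265.64]), ([379, 229, 21, 23, 117], [390.45, 240.29])]
top orange [([274, 164, 7, 12, 62], [276.89, 169.69])]
top red [([285, 186, 2, 4, 7], [285.57, 187.71])] []
top white [([180, 131, 34, 52, 1548], [196.49, 155.95]), ([235, 138, 7, 52, 144], [238.12, 163.22]), ([259, 179, 2, 5, 10], [259.5, 181.0]), ([213, 197, 3, 3, 6], [213.83, 198.17])]
top yellow [([419, 180, 19, 40, 294], [426.64, 200.43]), ([383, 178, 25, 10, 87], [393.29, 181.91])]
drainer yaw -0.07678931875079115 [561.04541483 174.56637077   0.        ] [543.51315072 -53.30113206   0.        ]
180 [425, 426, 427, 428]
182 [423, 424, 425, 426, 427, 428]
184 [423, 424, 425, 426, 427, 428, 429]
186 [423, 424, 425, 426, 427, 428, 429]
188 [423, 424, 425, 426, 427, 428, 429]
190 [423, 424, 425, 426, 427, 428, 429, 430]
192 [423, 424, 425, 426, 427, 428, 429, 430]
194 [422, 423, 424, 425, 426, 427, 428, 429, 430, 431]
196 [422, 423, 424, 425, 426, 427, 428, 429, 430, 431]
198 [422, 423, 424, 425, 426, 427, 428, 429, 430, 431]
200 [422, 423, 424, 425, 426, 431, 432]
202 [422, 423, 424, 425, 432, 433]
204 [421, 422, 423, 424, 425, 431, 432, 433]
206 [421, 422, 423, 424, 425, 426, 430, 431, 432, 433, 434]
208 [420, 421, 422, 423, 424, 425, 430, 431, 432, 433, 434]
210 [420, 421, 422, 423, 424, 431, 432, 433, 434, 435]
212 [420, 421, 422, 423, 424, 432, 433, 434, 435]
214 [420, 421, 422, 423, 432, 433, 434, 435, 436]
216 [420, 421, 422, 423, 433, 434, 435, 436, 437]
218 [419, 420, 421, 422, 423, 434, 435, 436, 437]
```

Run:
```python
from h import *
np.set_printoptions(precision=1,suppress=True)
print('orange',two((320.9,164.5),(276.9,169.7)))
print('mark',two((312.8,184),(285.6,187.5)), on_z('top',285.6,187.5,23))
print('pointer z33',on_z('top',259.7,182,33))
print('board top row ends z117',on_z('top',239,137.5,117))
print('pin',two((392,261.6),(428.4,202.6)))
print('tip',two((410.2,251.2),(427,180.6)))
print('fixed end',two((372.6,265.2),(421.6,219)))
print('mov end',two((386.5,273.5),(437,219)))
m=[(r,c) for r,c in zip(range(200,220,2),[426,425,425,425,425,424,424,423,423,423])]
# silhouette left edge (top at z=40?) 
for u,v in((419.5,217),(422.5,192),(423,184),(437.8,217),(433.5,204),(430.5,192),(428.8,184),(426,180)): print(u,v,on_z('top',u,v,40))
```

```text
orange (array([600.5,  91.4,  61.7]), np.float64(2.4733871474686366))
mark (array([555. ,  71.6,  20.6]), np.float64(1.2440388953013137)) [554.2  71.8  23. ]
pointer z33 [570.  143.2  33. ]
board top row ends z117 [679.4 186.4 117. ]
pin (array([ 502.9, -324.1,   38.8]), np.float64(1.7092382164595001))
tip (array([ 565.3, -323.6,   36.7]), np.float64(3.806438188206624))
fixed end (array([ 457.8, -303.7,   38.1]), np.float64(1.0353770477379205))
mov end (array([ 459.1, -346.8,   43.5]), np.float64(7.10717217156854))
419.5 217 [ 462.9 -297.4   40. ]
422.5 192 [ 531.9 -308.1   40. ]
423 184 [ 554.1 -310.3   40. ]
437.8 217 [ 461.9 -347.7   40. ]
433.5 204 [ 498.  -337.3   40. ]
430.5 192 [ 531.4 -330.2   40. ]
428.8 184 [ 553.8 -326.3   40. ]
426 180 [ 565.1 -319.    40. ]
```

```bash
cat >> h.py <<'E'
from scipy.spatial.transform import Rotation as Ro
def plan(*targets, rpy=None):
    s=ctrl.read_state(); R0=Ro.from_euler('xyz',s['tool_rot'])
    for p,yaw in targets:
        R=Ro.from_euler('xyz',[np.pi,0,yaw])
        print((R0.inv().apply(np.array(p)-s['eef_pos'])/10).round(2).tolist(),np.degrees((R0.inv()*R).as_rotvec()).round(2).tolist())
E
python3 -c "
from h import *
plan(((600.5,91.4,200),3.065),((600.5,91.4,48),3.065))"
```

```text
[-55.37, -39.96, 3.12] [-0.1, -0.01, -11.24]
[-55.37, -39.93, 18.32] [-0.1, -0.01, -11.24]
```

Call:
move_arm --pt "-55.4 -40 1 0 0 -11.2" --pt "-55.4 -40 1 0 0 -11.2" --pt "-55.4 -40 1 0 0 -11.2" --pt "-55.4 -40 1 0 0 -11.2" --pt "-55.4 -40 1 0 0 -11.2" --pt "-55.4 -40 1 0 0 -11.2" --pt "-55.4 -40 1 0 0 -11.2" --pt "-55.4 -40 1 0 0 -11.2" --pt "-55.4 -40 1 0 0 -11.2" --pt "-55.4 -40 1 0 0 -11.2" --pt "-55.4 -40 1 0 0 -11.2" --pt "-55.4 -40 1 0 0 -11.2" --pt "-55.4 -40 1 0 0 -11.2" --pt "-55.4 -40 1 0 0 -11.2" --pt "-55.4 -40 1 0 0 -11.2" --pt "-55.4 -40 1 0 0 -11.2" --pt "-55.4 -40 3 0 0 -11.2" --pt "-55.4 -40 5 0 0 -11.2" --pt "-55.4 -40 7 0 0 -11.2" --grip 1

```text
clock: 2.0
eef_pos: [599.6, 94.1, 160.7]
tool_rot: [3.14, -0.001, 3.068]
force: [0.5, -0.3, -0.4]
width: 85.7
```

Run:
```python
from h import *
a=eyes.get_image('side')[...,::-1];b=eyes.get_image('top')[...,::-1]
cv2.imwrite('pics/s2.png',a);cv2.imwrite('pics/t2.png',b)
z=lambda im,x,y,w,h,k:cv2.resize(im[y:y+h,x:x+w],None,fx=k,fy=k,interpolation=cv2.INTER_CUBIC)
cv2.imwrite('pics/m2.png',np.hstack([z(a,240,60,130,150,3),z(b,210,90,130,150,3)]))
plan(((600.5,91.4,110),3.065),((600.5,91.4,48),3.065))
```

```text
[-0.34, -0.19, 4.87] [-0.02, -0.37, 0.14]
[-0.38, -0.19, 11.07] [-0.02, -0.37, 0.14]
```

View pics/m2.png

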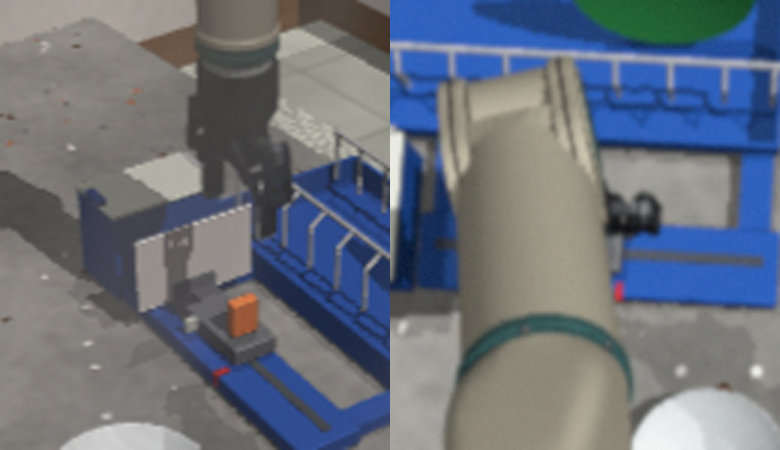

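The side view shows the open gripper above the orange grip (crop (243,315)), with the fingers clear of the board. I'll descend next.

Call:
move_arm --pt "-0.3 -0.2 3 0 -0.4 0" --pt "-0.3 -0.2 5 0 -0.4 0" --pt "-0.3 -0.2 7 0 -0.4 0" --pt "-0.3 -0.2 8 0 -0.4 0" --pt "-0.3 -0.2 9 0 -0.4 0" --pt "-0.3 -0.2 10 0 -0.4 0" --pt "-0.3 -0.2 11 0 -0.4 0" --pt "-0.3 -0.2 11 0 -0.4 0" --pt "-0.3 -0.2 11 0 -0.4 0" --grip 1

```text
clock: 3.0
eef_pos: [603.7, 89.3, 51.3]
tool_rot: [3.142, 0.007, 3.064]
force: [1.2, -0.6, -0.1]
width: 85.4
```

Run:
```python
from h import *
a=eyes.get_image('side')[...,::-1]
cv2.imwrite('pics/s3.png',a);print(ctrl.read_state()['eef_pos'])
m=cv2.inRange(cv2.cvtColor(a,cv2.COLOR_BGR2HSV),(6,150,90),(18,255,255))[110:220,260:380]
print(cv2.connectedComponentsWithStats(m)[2:])
plan(((600.5,91.4,47),3.065))
```

```text
[603.99091946  89.29519369  51.60485709]
(array([[    0,     0,   120,   110, 13193],
       [   62,    48,     3,     2,     4],
       [   64,    57,     1,     3,     3]], dtype=int32), array([[59.49791556, 54.50094747],
       [63.        , 48.75      ],
       [64.        , 58.        ]]))
[0.37, 0.18, 0.46] [0.01, 0.43, -0.05]
```

Call:
move_arm --pt "0.3 0.2 0.3 0 0.4 0" --pt "0.3 0.2 0.3 0 0.4 0" --pt "0.3 0.2 0.3 0 0.4 0" --pt "0.3 0.2 0.3 0 0.4 0" --pt "0.3 0.2 0.3 0 0.4 0" --pt "0.3 0.2 0.3 0 0.4 0" --pt "0.3 0.2 0.3 0 0.4 0" --pt "0.3 0.2 0.3 0 0.4 0" --pt "0.3 0.2 0.3 0 0.4 0" --pt "0.3 0.2 0.3 0 0.4 0" --grip -1

```text
clock: 4.05
eef_pos: [601.0, 91.2, 48.6]
tool_rot: [-3.141, 0.0, 3.064]
force: [-1.6, -0.7, 5.7]
width: 13.2
```

Gripped: the opening reads 13 mm on the 14 mm grip. I'll slide most of the way, then check.

Call:
move_arm --pt "0 -0.7 0 0 0 0" --pt "0 -1.5 0 0 0 0" --pt "0 -2.4 0 0 0 0" --pt "0 -3.3 0 0 0 0" --pt "0 -4.2 0 0 0 0" --pt "0 -5.1 0 0 0 0" --pt "0 -5.8 0 0 0 0" --pt "0 -6.4 0 0 0 0" --pt "0 -6.8 0 0 0 0" --pt "0 -6.8 0 0 0 0" --pt "0 -6.8 0 0 0 0" --pt "0 -6.8 0 0 0 0"

```text
clock: 5.25
eef_pos: [595.6, 22.7, 48.5]
tool_rot: [-3.141, 0.0, 3.064]
force: [-0.8, 0.6, 6.9]
width: 13.3
```

Run:
```python
from h import *
a=eyes.get_image('side')[...,::-1];b=eyes.get_image('top')[...,::-1]
cv2.imwrite('pics/s4.png',a);cv2.imwrite('pics/t4.png',b)
z=lambda im,x,y,w,h,k:cv2.resize(im[y:y+h,x:x+w],None,fx=k,fy=k,interpolation=cv2.INTER_CUBIC)
cv2.imwrite('pics/m4.png',np.hstack([z(a,285,145,50,60,8),z(b,260,150,50,60,8)]))
```

```text
(no output)
```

View pics/m4.png

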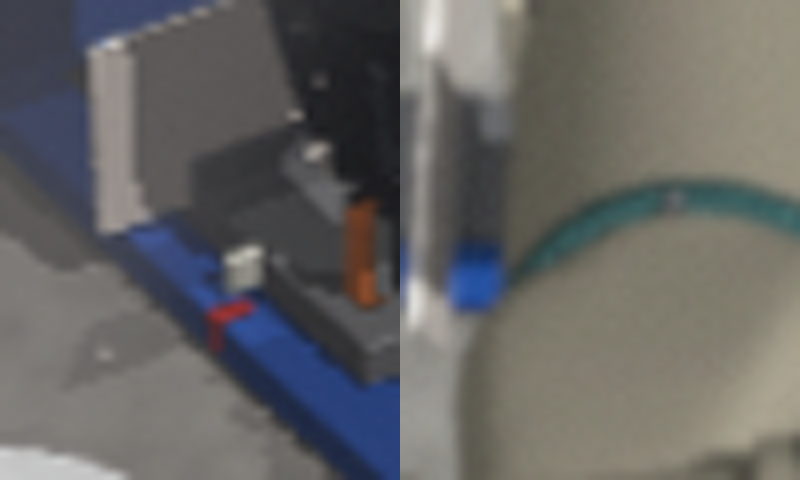

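Run:
```python
from h import *
yv=np.array([-np.sin(-.0768),np.cos(-.0768),0])
print('side ptr',on_z('side',315,178.9,33),on_z('side',315,178.9,33)@yv)
for p in((314,183.9),(312,186)):print('side mark',on_z('side',*p,23),on_z('side',*p,23)@yv)
print('top mark',on_z('top',285.6,187.5,23)@yv,'top ptr0',on_z('top',259.7,182,33)@yv)
t=cv2.imread('pics/top0.png')
# subpixel weights: whiteness and redness
g=t[176:188,254:266].astype(float).min(2)-90; g[g<0]=0; v,u=np.mgrid[176:188,254:266]
print((g*u).sum()/g.sum(),(g*v).sum()/g.sum()); print(g.astype(int))
r=t[180:194,278:294].astype(float); r=np.clip(r[...,2]-np.maximum(r[...,0],r[...,1])+0,0,None); v,u=np.mgrid[180:194,278:294]
print((r*u).sum()/r.sum(),(r*v).sum()/r.sum());print(r.astype(int))
```

```text
side ptr [566.30379641  74.34634308  33.        ] 117.57658420625798
side mark [556.74429347  66.85948586  23.        ] 109.37834745466888
side mark [545.72082272  62.14002669  23.        ] 103.8270291436444
top mark 114.08247670851907 top ptr0 186.53159710000313
259.34046932894194 179.28283244133388
[[ 37  37  39  37  37  37  35  36  36  32  13   5]
 [ 31  30  32  33  34  38  37  35  35  30  26  18]
 [  5   9  11  16  31  48  51  32  25  20  19  20]
 [  0   0   0   0  37  80  80  37   1   0   0   0]
 [  0   0   0   0  49 101  96  38   0   0   0   0]
 [  0   0   0   0  62 110  98  35   0   0   0   0]
 [  0   0   0   0  65 108  95  32   0   0   0   0]
 [  0   0   0   0  40  84  70  15   0   0   0   0]
 [  0   0   0   0   0  29  20   0   0   0   0   0]
 [  0   0   0   0   0   0   0   0   0   0   0   0]
 [  0   0   0   0   0   0   0   0   0   0   0   0]
 [  0   0   0   0   0   0   0   0   0   0   0   0]]
285.6938943894389 187.85148514851485
[[  0   0   0   0   0   0   0   0   0   0   0   0   0   0   0   0]
 [  0   0   0   0   0   0   0   0   0   0   0   0   0   0   0   0]
 [  0   0   0   0   0   0   0   0   0   0   0   0   0   0   0   0]
 [  0   0   0   0   0   0   0   0   0   0   0   0   0   0   0   0]
 [  0   0   0   0   0   0   0   0  27   0   0   0   0   0   0   0]
 [  0   0   0   0   0   0   0  30  81   6   0   0   0   0   0   0]
 [  0   0   0   0   0   0   0  65 103  10   0   0   0   0   0   0]
 [  0   0   0   0   0   0   0  86 111   9   0   0   0   0   0   0]
 [  0   0   0   0   0   0   0  95 115  15   0   0   0   0   0   0]
 [  0   0   0   0   0   0   0  91 108  31   0   0   0   0   0   0]
 [  0   0   0   0   0   0   7  51  60  26   0   0   0   0   0   0]
 [  1   0   1   2   1   1   3  10  11   7   1   1   0   0   1   1]
 [  1   2   1   0   1   1   1   1   1   3   1   0   2   1   2   2]
 [  1   1   2   2   2   2   1   2   2   1   2   2   1   0   1   2]]
```

Call:
move_arm --pt "0 -0.2 0 0 0 0" --pt "0 -0.4 0 0 0 0" --pt "0 -0.48 0 0 0 0" --pt "0 -0.48 0 0 0 0" --pt "0 -0.48 0 0 0 0" --pt "0 -0.48 0 0 0 0" --pt "0 -0.48 0 0 0 0"

```text
clock: 6.05
eef_pos: [595.3, 19.0, 48.5]
tool_rot: [3.141, 0.0, 3.064]
force: [0.1, 3.1, 5.2]
width: 12.8
```

Call:
move_arm --pt "0 0 0 0 0 0" --pt "0 0 0 0 0 0" --pt "0 0 0 0 0 0" --pt "0 0 0 0 0 0" --pt "0 0 0 0 0 0" --pt "0 0 0 0 0 0" --pt "0 0 -1 0 0 0" --pt "0 0 -3 0 0 0" --pt "0 0 -6 0 0 0" --pt "0 0 -10 0 0 0" --pt "0 0 -14 0 0 0" --pt "0 0 -18 0 0 0" --grip 1

```text
clock: 7.25
eef_pos: [595.0, 18.9, 230.7]
tool_rot: [3.141, 0.001, 3.064]
force: [1.3, 0.4, -0.3]
width: 85.2
```

```bash
python3 -c "
from h import *
plan(((468.2,-324.2,200),2.99),((468.2,-324.2,200),3.065))"
```

```text
[9.99, -35.19, 3.06] [0.01, 0.04, 4.26]
[9.99, -35.19, 3.06] [0.01, 0.04, -0.04]
```

Call:
move_arm --pt "2 -5 0 0 0 1" --pt "3 -10 0 0 0 2" --pt "4 -15 0 0 0 3" --pt "6 -20 0 0 0 4.3" --pt "8 -25 0 0 0 4.3" --pt "9 -30 0 0 0 4.3" --pt "10 -35.2 0 0 0 4.3" --pt "10 -35.2 0 0 0 4.3" --pt "10 -35.2 2 0 0 4.3" --pt "10 -35.2 4 0 0 4.3" --pt "10 -35.2 6 0 0 4.3" --pt "10 -35.2 6 0 0 4.3" --pt "10 -35.2 6 0 0 4.3" --grip 1

```text
clock: 8.55
eef_pos: [468.7, -324.0, 168.9]
tool_rot: [3.141, 0.0, 2.99]
force: [0.2, 0.2, -0.3]
width: 85.4
```

Run:
```python
from h import *
a=eyes.get_image('side')[...,::-1];b=eyes.get_image('top')[...,::-1]
cv2.imwrite('pics/s5.png',a);cv2.imwrite('pics/t5.png',b)
z=lambda im,x,y,w,h,k:cv2.resize(im[y:y+h,x:x+w],None,fx=k,fy=k,interpolation=cv2.INTER_CUBIC)
cv2.imwrite('pics/m5.png',np.hstack([z(a,330,180,110,130,3),z(b,250,130,60,65,6)]))
t=b
r=t[180:194,278:294].astype(float); r=np.clip(r[...,2]-np.maximum(r[...,0],r[...,1]),0,None);r[r<8]=0; v,u=np.mgrid[180:194,278:294]
print('mark',(r*u).sum()/r.sum(),(r*v).sum()/r.sum())
g=t[176:190,276:296].astype(int).min(2);print(g)
print(ctrl.read_state()['eef_pos'])
plan(((468.2,-324.2,60),2.987),((468.2,-324.2,5),2.987))
```

```text
mark 285.6831955922865 187.8530762167126
[[115 129 132 134 134 132 135 135 136 134 135 133 128 109  90  86  89  87
   89  89]
 [114 127 131 136 133 132 135 135 136 136 135 135 127 110  97  91  89  87
   88  90]
 [114 125 130 131 131 131 131 130 131 135 134 133 129 124 115 103  98  98
   98  98]
 [ 99 109 114 117 118 119 120 130 142 143 134 126 125 126 123 116 115 114
  115 116]
 [ 71  78  81  81  82  85  92 128 173 174 138 105  99 100 100 102 104 107
  112 111]
 [ 44  44  43  44  45  47  62 127 197 200 147  84  63  63  64  65  72  73
   76  79]
 [ 36  36  32  22  27  30  48 125 202 209 150  73  41  41  41  41  44  40
   44  42]
 [ 39  38  28  26  28  28  52 128 203 206 155  83  47  39  41  35  36  36
   38  34]
 [ 38  34  31  29  35  34  60 128 197 193 143  87  64  46  43  45  47  45
   42  43]
 [ 36  36  26  34  32  39  51  99 150 148 106  78  69  50  50  50  47  47
   49  49]
 [ 38  37  32  34  35  38  45  65  96  87  67  68  70  50  49  50  49  47
   49  48]
 [ 35  37  36  38  46  40  44  49  79  60  54  67  71  50  52  48  48  51
   51  50]
 [ 38  37  36  40  42  39  43  46  74  58  54  66  69  46  43  47  44  43
   44  47]
 [ 66  67  55  54  53  52  49  51  62  55  52  58  66  47  47  54  50  45
   44  44]]
[ 469.17917624 -324.54483522  169.59605932]
[0.12, 0.03, 10.96] [-0.04, 0.11, 0.14]
[0.13, 0.03, 16.46] [-0.04, 0.11, 0.14]
```

View pics/m5.png

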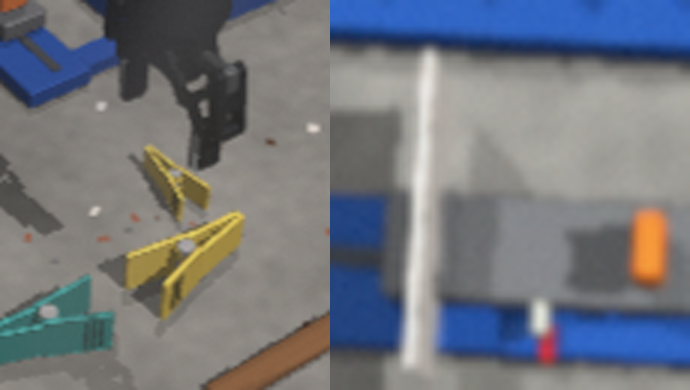

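Run:
```python
from h import *
np.set_printoptions(precision=1,suppress=True)
# yaw check: refit track front line on t5 and board's top edge line
b=cv2.imread('pics/t5.png');h=cv2.cvtColor(b,cv2.COLOR_BGR2HSV)
m=cv2.inRange(h,(105,120,60),(125,255,255))
pts=[(u,np.nonzero(m[150:200,u])[0].max()+150) for u in list(range(225,262))+list(range(290,336)) if m[150:200,u].any()]
vx,vy,x0,y0=cv2.fitLine(np.float32(pts),cv2.DIST_HUBER,0,.01,.01).ravel()
d=on_z('top',x0-40*vx,y0-40*vy,0)-on_z('top',x0+40*vx,y0+40*vy,0);yaw=np.arctan2(-d[0],d[1]);print('yaw',yaw)
for w in(-.0768,yaw):
  yv=np.array([-np.sin(w),np.cos(w),0]);print('ptr',on_z('top',284.68,183,33)@yv,'mark',on_z('top',285.68,187.8,23)@yv)
w=cv2.inRange(h,(0,0,175),(180,40,255))
bp=[(r,np.nonzero(w[r,258:280])[0]+258) for r in range(137,193,3)]
for r,c in bp: print(r,c.tolist())
```

```text
yaw -0.07515525263688623
ptr 116.6303852072881 mark 113.80540216475667
ptr 115.71171652479502 mark 112.9068799115496
137 []
140 [265, 266, 267]
143 [258, 264, 265, 266, 267, 268]
146 [264, 265, 266, 267, 268, 270, 271]
149 [264, 265, 266, 267, 268, 269]
152 [264, 265, 266, 267, 269]
155 [264, 265, 266, 267, 269, 270, 271, 272]
158 [263, 264, 265, 266, 267, 268]
161 [264, 265, 266]
164 [264, 265, 266]
167 [264, 265, 266]
170 [263, 264, 265, 266]
173 [263, 264, 265, 266]
176 [263, 264, 265]
179 [263, 264, 265]
182 [263, 264]
185 [262, 263, 264, 265]
188 [262, 263, 264, 265]
191 []
```

The holder has to go about 3 mm further: the pointer reads 116.6 and the mark 113.8 along the drainer's y, and the side view agrees on the direction. I'll go back and correct it.

```bash
python3 -c "
from h import *
plan(((595,18.9,170),3.065),((595,18.9,48),3.065))"
```

```text
[-7.23, 35.85, -0.05] [-0.05, 0.11, -4.32]
[-7.21, 35.86, 12.15] [-0.05, 0.11, -4.32]
```

Call:
move_arm --pt "-1 5 0 0 0 -1" --pt "-2 10 0 0 0 -2" --pt "-3 15 0 0 0 -3" --pt "-4 20 0 0 0 -4.3" --pt "-5 25 0 0 0 -4.3" --pt "-6 30 0 0 0 -4.3" --pt "-7.2 35.8 0 0 0 -4.3" --pt "-7.2 35.8 0 0 0 -4.3" --pt "-7.2 35.8 0 0 0 -4.3" --pt "-7.2 35.8 3 0 0 -4.3" --pt "-7.2 35.8 6 0 0 -4.3" --pt "-7.2 35.8 8 0 0 -4.3" --pt "-7.2 35.8 10 0 0 -4.3" --pt "-7.2 35.8 11 0 0 -4.3" --pt "-7.2 35.8 12 0 0 -4.3" --pt "-7.2 35.8 12 0 0 -4.3" --pt "-7.2 35.8 12 0 0 -4.3" --grip 1

```text
clock: 10.35
eef_pos: [594.3, 18.1, 48.9]
tool_rot: [-3.142, 0.001, 3.064]
force: [0.3, 0.3, -0.7]
width: 85.7
```

Call:
move_arm --pt "0 0 0 0 0 0" --pt "0 0 0 0 0 0" --pt "0 0 0 0 0 0" --pt "0 0 0 0 0 0" --pt "0 0 0 0 0 0" --pt "0 0 0 0 0 0" --pt "0 0 0 0 0 0" --pt "0 0 0 0 0 0" --pt "0 0 0 0 0 0" --grip -1

```text
clock: 11.25
eef_pos: [593.9, 18.8, 48.5]
tool_rot: [3.141, 0.0, 3.064]
force: [0.1, 0.6, 5.7]
width: 13.1
```

Call:
move_arm --pt "0 -0.2 0 0 0 0" --pt "0 -0.34 0 0 0 0" --pt "0 -0.34 0 0 0 0" --pt "0 -0.34 0 0 0 0" --pt "0 -0.34 0 0 0 0" --pt "0 -0.34 0 0 0 0"

```text
clock: 11.85
eef_pos: [593.7, 16.1, 48.5]
tool_rot: [3.141, 0.0, 3.065]
force: [-0.5, 1.7, 4.4]
width: 13.1
```

Run:
```python
from h import *
a=eyes.get_image('side')[...,::-1];cv2.imwrite('pics/s6.png',a)
z=lambda im,x,y,w,h,k:cv2.resize(im[y:y+h,x:x+w],None,fx=k,fy=k,interpolation=cv2.INTER_CUBIC)
cv2.imwrite('pics/m6.png',z(a,290,160,50,40,12))
print(ctrl.read_state()['eef_pos'])
```

```text
[593.69863164  16.04718402  48.51083584]
```

View pics/m6.png

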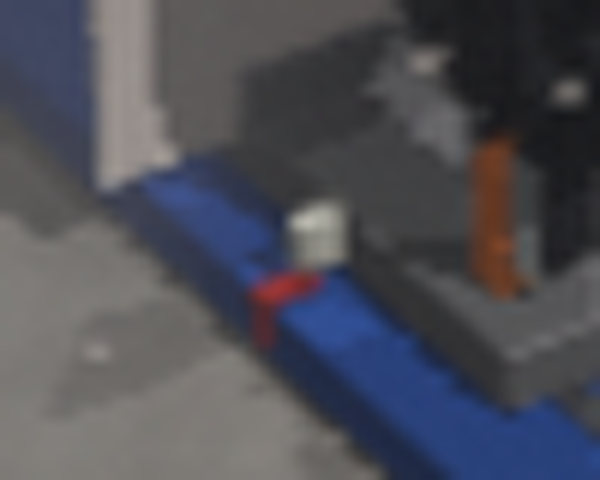

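The pointer tip (crop (308,238), dropped 10 mm to about (308,277)) now lines up with the red strip, centred at (288,290), along the drainer's x. I'll release and go to the clip.

Call:
move_arm --pt "0 0 0 0 0 0" --pt "0 0 0 0 0 0" --pt "0 0 0 0 0 0" --pt "0 0 0 0 0 0" --pt "0 0 0 0 0 0" --pt "0 0 -1 0 0 0" --pt "0 0 -3 0 0 0" --pt "0 0 -6 0 0 0" --pt "0 0 -10 0 0 0" --pt "0 0 -14 0 0 0" --pt "0 0 -15 0 0 0" --grip 1

```text
clock: 13.0
eef_pos: [596.4, 15.2, 203.7]
tool_rot: [3.14, 0.009, 3.064]
force: [0.6, 0.6, -0.3]
width: 85.9
```

```bash
python3 -c "
from h import *
plan(((468.2,-324.2,180),2.987))"
```

```text
[10.17, -34.84, 2.24] [0.09, 0.5, 4.41]
```

Call:
move_arm --pt "2 -5 0 0 0.4 1" --pt "3 -10 0 0 0.4 2" --pt "4 -15 0 0 0.4 3" --pt "6 -20 0 0 0.4 4.4" --pt "8 -25 0 0 0.4 4.4" --pt "9 -30 0 0 0.4 4.4" --pt "10.2 -34.8 0 0 0.4 4.4" --pt "10.2 -34.8 2 0 0.4 4.4" --pt "10.2 -34.8 5 0 0.4 4.4" --pt "10.2 -34.8 8 0 0.4 4.4" --pt "10.2 -34.8 10 0 0.4 4.4" --pt "10.2 -34.8 10 0 0.4 4.4" --pt "10.2 -34.8 10 0 0.4 4.4" --grip 0.5

```text
clock: 14.3
eef_pos: [464.9, -323.9, 98.5]
tool_rot: [-3.141, -0.007, 2.987]
force: [0.1, 0.4, 0.6]
width: 64.0
```

Run:
```python
from h import *
a=eyes.get_image('side')[...,::-1];b=eyes.get_image('top')[...,::-1]
cv2.imwrite('pics/s7.png',a);cv2.imwrite('pics/t7.png',b)
z=lambda im,x,y,w,h,k:cv2.resize(im[y:y+h,x:x+w],None,fx=k,fy=k,interpolation=cv2.INTER_CUBIC)
cv2.imwrite('pics/m7.png',np.hstack([z(a,350,190,75,100,5),z(b,240,140,70,83,6)[:500]]))
g=b[180:185,276:296].astype(int).min(2)-45.;g[g<0]=0
print('ptr col',(g*np.arange(276,296)).sum(1)/g.sum(1))
yv=np.array([np.sin(.076),np.cos(.076),0])
for c in (g*np.arange(276,296)).sum(1)[2:4]/g.sum(1)[2:4]:print(on_z('top',c,183,33)@yv, on_z('top',285.68,187.8,23)@yv)
print(ctrl.read_state()['eef_pos']);plan(((468.2,-324.2,40),2.987),((468.2,-324.2,4),2.987))
```

```text
Traceback (most recent call last):
ValueError: all the input array dimensions except for the concatenation axis must match exactly, but along dimension 0, the array at index 0 has size 500 and the array at index 1 has size 498
```

Run:
```python
from h import *
a=cv2.imread('pics/s7.png');b=cv2.imread('pics/t7.png')
z=lambda im,x,y,w,h,k:cv2.resize(im[y:y+h,x:x+w],None,fx=k,fy=k,interpolation=cv2.INTER_CUBIC)
cv2.imwrite('pics/m7.png',np.hstack([z(a,350,190,75,100,5),z(b,240,140,70,100,5)]))
g=b[180:185,278:293].astype(int).min(2)-60.;g[g<0]=0
c=(g*np.arange(278,293)).sum(1)/g.sum(1);print('ptr col',c)
yv=np.array([np.sin(.076),np.cos(.076),0])
print(on_z('top',c[2],182,33)@yv,on_z('top',c[3],183,33)@yv, on_z('top',285.68,187.8,23)@yv)
print(ctrl.read_state()['eef_pos']);plan(((468.2,-324.2,40),2.987),((468.2,-324.2,4),2.987))
```

```text
ptr col [285.92296719 286.03246753 285.70338983 285.68443497 285.64386792]
113.50064516055228 113.38172097180787 113.3684020407404
[ 465.80993616 -324.37039817   99.57464274]
[-0.26, 0.06, 5.96] [-0.07, -0.28, 0.03]
[-0.28, 0.07, 9.56] [-0.07, -0.28, 0.03]
```

View pics/m7.png

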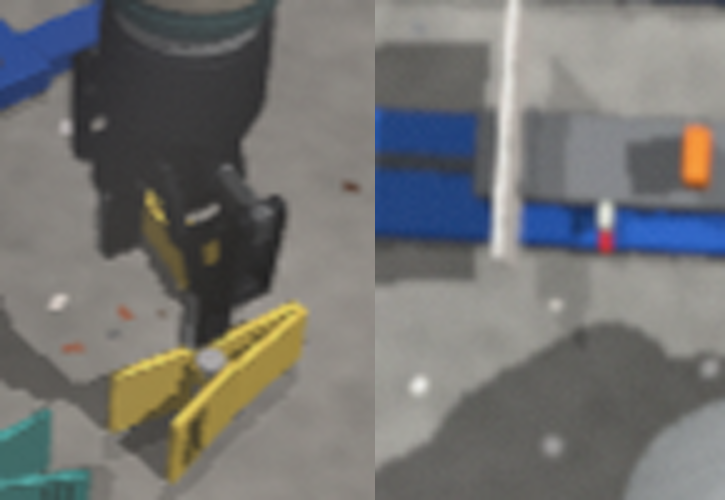

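The pointer is on the mark (113.4 against 113.4 mm). The gripper is over the clip with a finger on either side of the levers, so I'll descend.

Call:
move_arm --pt "-0.2 0 2.5 0 -0.3 0" --pt "-0.2 0 5 0 -0.3 0" --pt "-0.2 0 6.5 0 -0.3 0" --pt "-0.2 0 7.5 0 -0.3 0" --pt "-0.2 0 8.3 0 -0.3 0" --pt "-0.2 0 9 0 -0.3 0" --pt "-0.2 0 9.3 0 -0.3 0" --pt "-0.2 0 9.4 0 -0.3 0" --pt "-0.2 0 9.4 0 -0.3 0" --pt "-0.2 0 9.4 0 -0.3 0"

```text
clock: 15.4
eef_pos: [466.6, -324.3, 4.7]
tool_rot: [-3.141, -0.001, 2.987]
force: [-0.1, 0.7, 0.2]
width: 64.3
```

Run:
```python
from h import *
a=eyes.get_image('side')[...,::-1];cv2.imwrite('pics/s8.png',a)
cv2.imwrite('pics/m8.png',cv2.resize(a[210:300,350:430],None,fx=6,fy=6,interpolation=cv2.INTER_CUBIC))
plan(((468.2,-324.2,4),2.987))
```

```text
[-0.16, 0.03, 0.06] [-0.03, -0.06, 0.03]
```

View pics/m8.png

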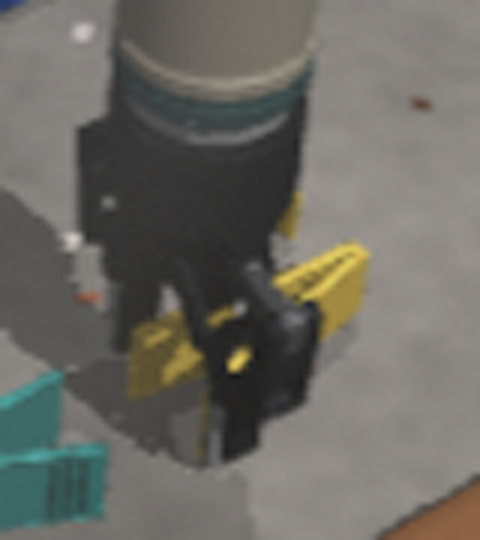

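The fingers straddle the levers (moving lever at crop (240,360), fixed lever end at (150,350)). Now to squeeze.

Call:
move_arm --pt "-0.1 0 0 0 0 0" --pt "-0.1 0 0 0 0 0" --pt "-0.1 0 0 0 0 0" --pt "-0.1 0 0 0 0 0" --pt "-0.1 0 0 0 0 0" --pt "-0.1 0 0 0 0 0" --pt "-0.1 0 0 0 0 0" --pt "-0.1 0 0 0 0 0" --pt "-0.1 0 0 0 0 0" --pt "-0.1 0 0 0 0 0" --grip -0.45

```text
clock: 16.45
eef_pos: [467.9, -324.6, 5.5]
tool_rot: [-3.141, -0.0, 2.988]
force: [-2.0, 0.5, 9.4]
width: 25.6
```

Width 25.6 mm puts the clip on its stop. Lift, then measure the tips.

Call:
move_arm --pt "0 0 -1 0 0 0" --pt "0 0 -3 0 0 0" --pt "0 0 -6 0 0 0" --pt "0 0 -9 0 0 0" --pt "0 0 -12 0 0 0" --pt "0 0 -14 0 0 0" --pt "0 0 -14 0 0 0" --pt "0 0 -14 0 0 0" --pt "0 0 -14 0 0 0"

```text
clock: 17.35
eef_pos: [466.8, -323.7, 143.3]
tool_rot: [3.141, -0.004, 2.988]
force: [0.1, -0.4, -0.4]
width: 25.2
```

Run:
```python
from h import *
a=eyes.get_image('side')[...,::-1];b=eyes.get_image('top')[...,::-1]
cv2.imwrite('pics/s9.png',a);cv2.imwrite('pics/t9.png',b)
s=ctrl.read_state();print(s['eef_pos'],s['width'],s['tool_rot'])
z=lambda im,x,y,w,h,k:cv2.resize(im[y:y+h,x:x+w],None,fx=k,fy=k,interpolation=cv2.INTER_CUBIC)
# predicted tip px for orientation
ps,pt=proj('side',s['eef_pos']+[50,0,19]),proj('top',s['eef_pos']+[50,0,19]);print(ps,pt)
x,y=ps.astype(int)-[35,45];u,v=pt.astype(int)-[35,45];print('offs',x,y,u,v)
cv2.imwrite('pics/m9.png',np.hstack([z(a,x,y,70,90,5),z(b,u,v,70,90,5)]))
```

```text
[ 466.80662052 -323.73483263  143.07150104] 25.526327724698632 [ 3.14087781 -0.00401561  2.98746155]
[400.03701604 221.46384096] [438.3114361  192.99398025]
offs 365 176 403 147
```

View pics/m9.png

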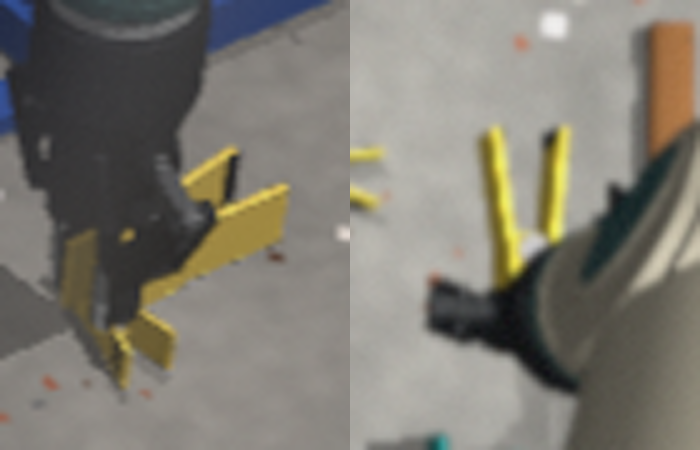

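Run:
```python
from h import *
np.set_printoptions(precision=1,suppress=True)
p=np.array([466.8,-323.7,143.1])
a,ea=two((411.2,205.6),(431,172.6));b,eb=two((422,213),(445.2,172));print(a,ea,b,eb)
for n,uv in(('fix base',(453.1-3.2+0,199.6)),):pass
ps=-.154;R=np.array([[np.cos(ps),-np.sin(ps)],[np.sin(ps),np.cos(ps)]])
for q in(a,b,(a+b)/2): print('in clip-like frame of tool',R.T@(q[:2]-p[:2]),q[2]-p[2])
# jaw inner/outer lines via mask in top at z of top face
t=cv2.imread('pics/t9.png');h=cv2.cvtColor(t,cv2.COLOR_BGR2HSV);m=cv2.inRange(h,(20,100,60),(35,255,255))
for r in range(170,206,3):
    print(r,(np.nonzero(m[r,424:460])[0]+424).tolist())
```

```text
[ 568.6 -305.8  172.1] 2.1641927692685234 [ 569.  -341.1  172.3] 1.3936860273269327
in clip-like frame of tool [97.8 33.3] 29.0165626916515
in clip-like frame of tool [103.6  -1.5] 29.214642324676134
in clip-like frame of tool [100.7  15.9] 29.115602508163818
170 []
173 [431, 432, 444, 445, 446]
176 [429, 430, 431, 432, 433, 442, 443, 444, 445, 446]
179 [430, 431, 432, 433, 442, 443, 444, 445]
182 [430, 431, 432, 433, 434, 442, 443, 444, 445]
185 [430, 431, 432, 433, 434, 441, 442, 443, 444, 445]
188 [431, 432, 433, 434, 441, 442, 443, 444, 445]
191 [431, 432, 433, 434, 435, 441, 442, 443, 444]
194 [432, 433, 434, 435, 436, 442, 443, 444]
197 [432, 433, 434, 435, 436]
200 [432, 433, 434, 435, 436, 437, 438]
203 [432, 433, 434]
```

Run:
```python
from h import *
np.set_printoptions(precision=1,suppress=True)
p=np.array([466.8,-323.7,143.1])
ps=-.154;R=np.array([[np.cos(ps),-np.sin(ps)],[np.sin(ps),np.cos(ps)]])
for z in(172,175,178): print(z,R.T@(on_z('side',378.2,224.6,z)-p)[:2], 'moving bottom tip/edge z-40', R.T@(on_z('side',421.6,223.6,z-40)-p)[:2])
# where tool-aligned vs rotated model project in side and top
for name,off in(('aligned',0),('rot',.155)):
  for gx in(0,5):
    a=ps+off;Q=np.array([[np.cos(a),-np.sin(a)],[np.sin(a),np.cos(a)]])
    for lab,q in(('leverF',(-16,13)),('pin',(34,0)),('tipA',(95,17)),('tipB',(95,-17))):
      w=np.r_[p[:2]+Q@(np.array(q)+[gx,0]),175]
      print(name,gx,lab,((proj('side',w)-[365,176])*5+2).round(0),((proj('top',w)-[403,147])*5+[352,2]).round(0))
```

```text
172 [-8.  13.9] moving bottom tip/edge z-40 [112.7   3.3]
175 [-10.1  11.1] moving bottom tip/edge z-40 [110.3   0.7]
178 [-12.2   8.3] moving bottom tip/edge z-40 [107.9  -1.9]
aligned 0 leverF [ 55. 247.] [508. 358.]
aligned 0 pin [162. 228.] [546. 262.]
aligned 0 tipA [247. 167.] [526. 137.]
aligned 0 tipB [292. 207.] [594. 146.]
aligned 5 leverF [ 64. 243.] [510. 348.]
aligned 5 pin [171. 225.] [547. 252.]
aligned 5 tipA [256. 163.] [528. 127.]
aligned 5 tipB [300. 204.] [595. 136.]
rot 0 leverF [ 55. 251.] [513. 362.]
rot 0 pin [154. 222.] [535. 261.]
rot 0 tipA [222. 152.] [497. 141.]
rot 0 tipB [275. 188.] [565. 139.]
rot 5 leverF [ 63. 247.] [513. 352.]
rot 5 pin [162. 218.] [535. 251.]
rot 5 tipA [230. 148.] [496. 131.]
rot 5 tipB [282. 184.] [564. 129.]
```

Run:
```python
import cv2
a=cv2.imread('pics/s9.png')
cv2.imwrite('pics/m10.png',cv2.resize(a[196:246,368:428],None,fx=12,fy=12,interpolation=cv2.INTER_CUBIC))
```

```text
(no output)
```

View pics/m10.png

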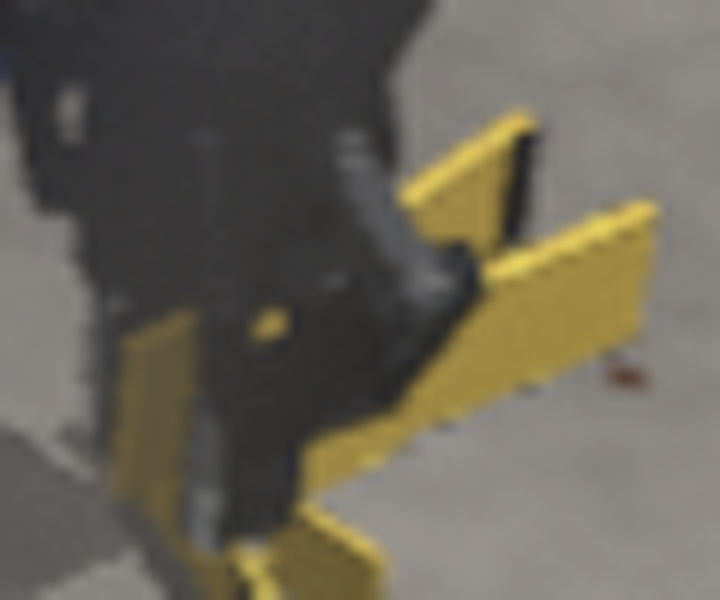

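Rotation check: the held clip is fully open, but it sits turned about +0.16 rad relative to the tool. The rotated model fits the seen tips at crop (233,150) and (287,187) to within 1 px. I'll account for that turn. Next, measure the board edge.

Run:
```python
from h import *
np.set_printoptions(precision=1,suppress=True)
b=cv2.imread('pics/t9.png');g=b[:,:,:].astype(int).min(2)
w=-.076;R=np.array([[np.cos(w),-np.sin(w)],[np.sin(w),np.cos(w)]])
pts=[]
for r in range(150,196,4):
    c=g[r,256:275];print(r,c.tolist())
print('col under front', g[180:200,262:266].T)
for u,v in((263.5,191),(263.2,188),(264.9,165),(266,142)):
    q=on_z('top',u,v,117);print(u,v,q,R.T@q[:2])
print('mark d',R.T@on_z('top',285.68,187.8,23)[:2],'grip d',R.T@[593.7,16.0])
a=cv2.imread('pics/s9.png');cv2.imwrite('pics/x.png',a)
```

```text
150 [98, 100, 102, 101, 102, 100, 116, 147, 158, 177, 217, 205, 175, 164, 162, 163, 160, 159, 158]
154 [101, 101, 100, 99, 99, 97, 114, 143, 157, 177, 215, 196, 166, 163, 166, 167, 168, 166, 160]
158 [94, 94, 97, 97, 97, 110, 139, 153, 164, 195, 220, 194, 169, 162, 162, 162, 161, 160, 156]
162 [73, 69, 72, 72, 80, 89, 98, 106, 141, 207, 216, 185, 161, 137, 120, 111, 113, 120, 118]
166 [36, 34, 33, 43, 71, 84, 89, 91, 139, 208, 200, 174, 156, 128, 112, 102, 101, 104, 106]
170 [42, 42, 41, 46, 75, 84, 90, 98, 151, 211, 195, 168, 156, 130, 111, 100, 104, 109, 109]
174 [44, 46, 46, 59, 78, 88, 91, 119, 178, 211, 190, 167, 151, 129, 110, 101, 104, 108, 109]
178 [33, 37, 37, 54, 70, 78, 79, 137, 210, 211, 181, 157, 126, 108, 96, 96, 100, 106, 107]
182 [33, 33, 34, 36, 37, 37, 44, 127, 213, 201, 172, 163, 152, 100, 49, 38, 37, 37, 40]
186 [35, 28, 34, 32, 33, 32, 58, 141, 215, 198, 172, 165, 137, 87, 46, 35, 38, 38, 41]
190 [84, 82, 83, 95, 118, 124, 135, 172, 200, 186, 166, 158, 142, 128, 117, 110, 107, 107, 107]
194 [89, 90, 90, 98, 125, 135, 136, 136, 138, 139, 139, 142, 145, 146, 147, 142, 134, 127, 125]
col under front [[ 47  38  44  45  46  50  58  67  92 125 135 139 138 139 136 137 139 144
  144 146]
 [127 123 127 126 130 133 141 149 162 174 172 155 139 137 136 139 142 144
  146 148]
 [208 210 213 210 208 213 215 216 214 209 200 168 142 135 138 142 142 145
  146 147]
 [203 203 201 195 190 195 198 198 193 189 186 163 142 134 139 141 142 143
  146 146]]
263.5 191 [535.7 123.2 117. ] [524.8 163.5]
263.2 188 [543.7 123.9 117. ] [532.7 164.8]
264.9 165 [604.5 118.7 117. ] [593.7 164.2]
266 142 [665.7 115.1 117. ] [655.1 165.3]
mark d [546.3 113.4] grip d [590.8  61. ]
```

```bash
python3 -c "
from h import *
print(on_z('top',316,246,30))
plan(((414.6,131.1,143),2.907),((414.6,131.1,69),2.907))"
```

```text
[388.77670924 -10.55027712  30.        ]
[12.14, 44.14, 0.09] [0.03, -0.23, 4.61]
[12.11, 44.14, 7.49] [0.03, -0.23, 4.61]
```

Call:
move_arm --pt "0.3 1.5 0 0 0 0.5" --pt "1 4 0 0 0 1" --pt "2 8 0 0 0 2" --pt "3 12 0 0 0 3" --pt "4 16 0 0 0 4" --pt "5 20 0 0 0 4.6" --pt "7 24 0 0 0 4.6" --pt "8 28 0 0 0 4.6" --pt "9 32 0 0 0 4.6" --pt "10 36 0 0 0 4.6" --pt "11 40 0 0 0 4.6" --pt "12.1 43 0 0 0 4.6" --pt "12.1 44.1 1 0 0 4.6" --pt "12.1 44.1 3 0 0 4.6" --pt "12.1 44.1 5 0 0 4.6" --pt "12.1 44.1 7 0 0 4.6" --pt "12.1 44.1 7.5 0 0 4.6" --pt "12.1 44.1 7.5 0 0 4.6" --pt "12.1 44.1 7.5 0 0 4.6" --pt "12.1 44.1 7.5 0 0 4.6"

```text
clock: 19.45
eef_pos: [416.1, 130.2, 70.1]
tool_rot: [3.141, -0.001, 2.907]
force: [-0.6, -0.8, 0.1]
width: 25.2
```

Run:
```python
from h import *
np.set_printoptions(precision=1,suppress=True,linewidth=200)
a=eyes.get_image('side')[...,::-1];b=eyes.get_image('top')[...,::-1]
cv2.imwrite('pics/s11.png',a);cv2.imwrite('pics/t11.png',b)
s=ctrl.read_state();print(s['eef_pos'],s['width'],s['tool_rot'],s['force'])
for n,im,box in(('side',a,(220,100,130,140)),('top',b,(225,150,80,90))):
    x,y,w,h=box;m=cv2.inRange(cv2.cvtColor(im,cv2.COLOR_BGR2HSV),(20,90,50),(35,255,255))[y:y+h,x:x+w]
    N,l,st,c=cv2.connectedComponentsWithStats(m)
    for i in range(1,N):
        if st[i,4]>8: print(n,st[i]+[x,y,0,0,0],c[i]+[x,y])
    if n=='top':
        for r in range(0,h,3):
            q=np.nonzero(m[r])[0]
            if len(q):print(r+y,(q+x).tolist())
    else:
        for r in range(0,h,3):
            q=np.nonzero(m[r])[0]
            if len(q):print(r+y,(q+x).tolist())
tip=s['eef_pos']+[101.7,-7.9,29]
print('pred tip px',proj('side',tip),proj('top',tip))
```

```text
[416.1 130.3  70.1] 25.15289811746816 [ 3.1 -0.   2.9] [ 0.2  0.3 -1. ]
side [268 156  27  25 368] [280.8 168.3]
157 [286, 287, 288]
160 [278, 279, 280, 281, 282, 283, 284, 285, 286, 287]
163 [271, 275, 276, 277, 278, 279, 280, 281, 282, 283, 284, 285, 286, 287, 288, 289, 290, 291, 292, 293, 294]
166 [270, 274, 275, 276, 277, 278, 279, 280, 281, 282, 283, 284, 285, 286, 287, 288, 289, 290, 291, 292, 293, 294]
169 [257, 270, 271, 272, 273, 274, 275, 276, 277, 278, 279, 280, 281, 282, 283, 284, 285, 286, 287, 288, 289, 290, 291, 292, 293, 294]
172 [257, 269, 270, 271, 272, 273, 274, 275, 276, 277, 278, 279, 280, 281, 282, 283, 284, 285, 286, 287, 288, 289, 290, 291]
175 [268, 269, 270, 271, 272, 273, 274, 275, 276, 277, 278, 279, 280, 281]
178 [258, 268, 269, 270, 271, 272, 273, 274]
top [258 198   3  15  41] [259.  205.3]
top [266 199   7  28  94] [269.1 213. ]
198 [258]
201 [258, 259, 260, 270, 271, 272]
204 [258, 259, 260, 270, 271, 272]
207 [258, 259, 260, 269, 270, 271]
210 [258, 259, 260, 268, 269, 270, 271]
213 [268, 269, 270]
216 [267, 268, 269, 270]
219 [266, 267, 268, 269]
222 [266, 267, 268, 269]
225 [266, 267, 268]
pred tip px [291.8 159.2] [264.7 198.4]
```

Tips seen in the top view are at (259,198) and (271,199). Their midpoint (265.1,198.6) matches the predicted (264.7,198.4), but it lies about 3 mm right of the board's line, so I'll correct that while advancing.

```bash
python3 -c "
from h import *
s=ctrl.read_state()['eef_pos']
w=2.907
plan((s+[0.2,3,0],w),(s+[48.5,-0.7,0],w))"
```

```text
[0.05, 0.3, 0.0] [0.03, -0.03, 0.0]
[-4.73, 1.06, -0.0] [0.03, -0.03, 0.0]
```

Call:
move_arm --pt "0 0.3 0 0 0 0" --pt "-0.3 0.3 0 0 0 0" --pt "-0.9 0.4 0 0 0 0" --pt "-1.6 0.5 0 0 0 0" --pt "-2.3 0.65 0 0 0 0" --pt "-3 0.8 0 0 0 0" --pt "-3.7 0.9 0 0 0 0" --pt "-4.3 1 0 0 0 0" --pt "-4.7 1.05 0 0 0 0" --pt "-4.7 1.05 0 0 0 0" --pt "-4.7 1.05 0 0 0 0" --pt "-4.7 1.05 0 0 0 0" --pt "-4.7 1.05 0 0 0 0"

```text
clock: 20.85
eef_pos: [463.4, 129.5, 69.3]
tool_rot: [-3.141, -0.002, 2.907]
force: [-0.7, 0.0, -0.9]
width: 25.5
```

Run:
```python
from h import *
np.set_printoptions(precision=1,suppress=True,linewidth=200)
a=eyes.get_image('side')[...,::-1];b=eyes.get_image('top')[...,::-1]
cv2.imwrite('pics/s12.png',a);cv2.imwrite('pics/t12.png',b)
s=ctrl.read_state();print(s['eef_pos'],s['width'],s['tool_rot'],s['force'])
z=lambda im,x,y,w,h,k:cv2.resize(im[y:y+h,x:x+w],None,fx=k,fy=k,interpolation=cv2.INTER_CUBIC)
cv2.imwrite('pics/m12.png',np.hstack([z(a,270,120,65,80,6),z(b,235,140,65,80,6)]))
m=cv2.inRange(cv2.cvtColor(b,cv2.COLOR_BGR2HSV),(20,90,50),(35,255,255))
g=b.astype(int).min(2)
for r in range(174,196,3): print(r,(np.nonzero(m[r,240:300])[0]+240).tolist(),g[r,258:272].tolist())
p=np.clip(g[181:185,278:293]-60.,0,None);print('ptr',(p*np.arange(278,293)).sum(1)/p.sum(1))
```

```text
[463.5 129.5  69.3] 25.446119296345383 [-3.1 -0.   2.9] [-0.3 -0.3 -0.3]
174 [] [49, 58, 76, 86, 89, 114, 170, 205, 187, 163, 150, 127, 106, 98]
177 [] [40, 57, 76, 82, 86, 132, 201, 209, 183, 153, 123, 109, 100, 98]
180 [] [92, 83, 59, 43, 45, 124, 202, 195, 169, 157, 143, 104, 63, 56]
183 [258, 259, 260, 271, 272] [86, 60, 51, 46, 42, 123, 205, 189, 157, 141, 127, 112, 111, 85]
186 [258, 259, 260, 270, 271, 272] [96, 68, 63, 69, 59, 137, 210, 188, 127, 103, 106, 139, 106, 79]
189 [269, 270, 271, 272] [108, 97, 81, 94, 119, 170, 203, 177, 123, 98, 107, 98, 85, 66]
192 [268, 269, 270, 271] [109, 103, 98, 106, 126, 137, 138, 130, 116, 121, 113, 93, 74, 75]
195 [268, 269, 270, 271] [111, 109, 97, 72, 88, 121, 137, 138, 136, 130, 107, 84, 73, 96]
ptr [286.  285.7 285.7 285.6]
```

View pics/m12.png

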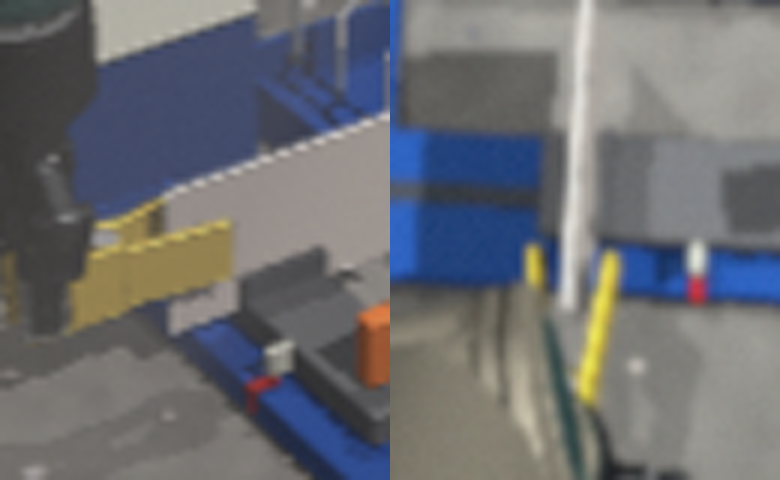

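The picture shows the white board between the jaws: top view fixed jaw (259,183), board (264,183), moving jaw (272,183). The pointer (285.7) is still on the mark (285.7). One numeric depth check first.

Run:
```python
from h import *
np.set_printoptions(precision=1,suppress=True)
w=-.076;R=np.array([[np.cos(w),-np.sin(w)],[np.sin(w),np.cos(w)]])
f=lambda q:R.T@q[:2]
print('edge side',f(on_z('side',297.4,152.1,117)),f(on_z('side',297.6,174.9,33)))
print('edge top',f(on_z('top',264,187.8,117)))
print('tipB side/top',f(on_z('side',308.3,157.1,99)),f(on_z('top',271.8,181,99)),'two',(lambda t:(f(t[0]),t[0][2],t[1]))(two((308.3,157.1),(271.8,181.))))
print('tipA top',f(on_z('top',259.2,180.3,99)))
for n in('t9','t12'):  # untouched things: change in cup/lid/stick regions
    pass
d=cv2.absdiff(cv2.imread('pics/t12.png'),cv2.imread('pics/top0.png')).max(2)
print('stick diff',d[150:230,455:480].max(),'lid',np.percentile(d[220:275,288:345],95),'cups',np.percentile(d[240:282,155:240],95))
```

```text
edge side [526.8 160.9] [526.  163.8]
edge top [533.3 162.7]
tipB side/top [553.5 143.8] [554.5 145.3] two (array([554.6, 145.5]), np.float64(97.63656481713497), np.float64(0.09863711127307573))
tipA top [554.5 179. ]
stick diff 12 lid 31.0 cups 76.54999999999973
```

Run:
```python
from h import *
np.set_printoptions(precision=1,suppress=True,linewidth=220)
w=-.076;R=np.array([[np.cos(w),-np.sin(w)],[np.sin(w),np.cos(w)]])
f=lambda q:R.T@q[:2]
for u,v in((297.4,152.1),):
  for t in((263.8,187.8),(263.8,190.7)): q,e=two((u,v),t);print('corner',f(q),q[2],e)
b=cv2.imread('pics/t5.png').astype(int).min(2)
t0=cv2.imread('pics/top0.png').astype(int).min(2)
print('back end t5 col265..268',b[130:146,264:269].T)
t12=cv2.imread('pics/t12.png').astype(int).min(2)
print('front end t12',t12[182:196,262:267].T)
for r in(136,137,138,139,140):print(r,f(on_z('top',266.3,r,117)))
a=cv2.imread('pics/s6.png');h=cv2.cvtColor(a,cv2.COLOR_BGR2HSV);m=cv2.inRange(h,(105,90,25),(125,255,255))
for u in range(300,340,5):
    v=np.nonzero(m[150:215,u])[0].max()+150.5;print(u,v,'z0',f(on_z('side',u,v,0)))
```

```text
corner [531.7 164.8] 113.3332131039922 4.572589449201878
corner [526.6 162.4] 116.2118380615351 1.8884682253425766
back end t5 col265..268 [[ 47  48  51  49  45  34  25  45  87 126 147 155 168 177 182 183]
 [ 50  48  48  51  44  37  26  60 121 162 181 188 202 211 219 221]
 [ 49  51  51  50  47  37  29  75 153 198 210 211 217 220 220 218]
 [ 49  48  50  50  49  35  26  65 128 170 186 188 191 190 190 186]
 [ 50  50  49  48  46  39  25  43  91 132 150 160 164 167 167 165]]
front end t12 [[ 42  42  44  52  59  71  92 119 127 128 126 117 103  88]
 [124 123 125 131 137 146 158 170 168 150 137 128 125 121]
 [208 205 204 206 210 211 207 203 194 165 138 134 132 137]
 [195 189 185 184 188 186 181 177 172 153 130 128 134 138]
 [167 157 147 138 127 125 123 123 122 117 116 123 132 136]]
136 [671.2 165.5]
137 [668.5 165.3]
138 [665.8 165.2]
139 [663.1 165. ]
140 [660.5 164.8]Traceback (most recent call last):
  File "<stdin>", line 15, in <module>
    return umr_maximum(a, axis, None, out, keepdims, initial, where)
ValueError: zero-size array to reduction operation maximum which has no identity
```

Both ends of the 140 mm board and the two-view corner (residual 1.9 mm) put the front edge at 526.5. The tips at 554.5 are therefore 28 mm past it, so I'll back off 8 mm.

Call:
move_arm --pt "0.3 -0.05 0 0 0 0" --pt "0.6 -0.1 0 0 0 0" --pt "0.8 -0.13 0 0 0 0" --pt "0.8 -0.13 0 0 0 0" --pt "0.8 -0.13 0 0 0 0" --pt "0.8 -0.13 0 0 0 0" --pt "0.8 -0.13 0 0 0 0"

```text
clock: 21.65
eef_pos: [455.8, 130.0, 69.3]
tool_rot: [-3.141, -0.002, 2.907]
force: [0.2, 0.0, -0.4]
width: 25.3
```

Run:
```python
from h import *
np.set_printoptions(precision=1,suppress=True,linewidth=220)
b=eyes.get_image('top')[...,::-1]
m=cv2.inRange(cv2.cvtColor(b,cv2.COLOR_BGR2HSV),(20,90,50),(35,255,255))
for r in range(180,194,2): print(r,(np.nonzero(m[r,240:300])[0]+240).tolist())
g=b.astype(int).min(2);p=np.clip(g[181:185,278:293]-60.,0,None);print('ptr',(p*np.arange(278,293)).sum(1)/p.sum(1),'board r178',g[178,258:272].tolist())
w=-.076;R=np.array([[np.cos(w),-np.sin(w)],[np.sin(w),np.cos(w)]])
d=cv2.absdiff(b,cv2.imread('pics/top0.png')).max(2)
print('cup1',np.median(d[243:268,162:187]),'cup2',np.median(d[255:280,210:236]),'lid',np.median(d[222:272,292:341]),'stick',np.median(d[150:230,460:475]))
s=ctrl.read_state();print(s['clock'],s['eef_pos'],s['width'],s['force'])
t=s['eef_pos']+[101.7,-7.9,29];print('tip mid d',R.T@t[:2])
print(ctrl.finish_job())
```

```text
180 []
182 []
184 [258, 259]
186 [258, 259, 260, 270, 271, 272]
188 [257, 258, 259, 260, 270, 271, 272]
190 [258, 259, 260, 269, 270, 271, 272]
192 [259, 260, 269, 270, 271, 272]
ptr [285.9 285.7 285.7 285.7] board r178 [37, 50, 67, 77, 80, 134, 203, 204, 178, 153, 125, 103, 95, 91]
cup1 5.0 cup2 34.0 lid 7.0 stick 6.0
21.7 [455.8 130.   69.3] 25.656230875467646 [0.3 0.2 0.1]
tip mid d [546.6 164.1]
the job is handed in; nothing more can be done
None
```

The job is handed in at 21.7 s: the pointer is at the red mark, and the clip is held squeezed open around the board's front edge.

**Holder:** I took the orange grip and slid the holder. The first slide stopped about 3 mm short, so I gripped it again and corrected it. The pointer then measured 113.4 mm along the track against 113.4 mm for the mark, and it had not moved in the last image.

**Clip:** I picked up the larger yellow clip by its levers. The opening reads about 25.5 mm, which puts it on its stop. The tips are about 20 mm past the edge and the board is within about 2 mm of the middle of the mouth. The final wrist force was below 0.5 N.

**Checks that disagreed or are less certain:**
- **Clip angle:** the clip sits turned about 0.16 rad in the gripper, although the finger opening suggested it was flush. I measured this from the images and allowed for it in the final pose.
- **Edge position:** the track's front face suggested the board edge was about 8 mm further back than both ends of the board and a two-view measurement of its front corner. I trusted the board and backed off 8 mm. If the track was right, the tips are only about 12 mm past the edge.
- **Other items:** the pot lid, stick and one cup look unchanged in the top view. The image around the second cup did change; I put this down to the arm or its shadow but did not confirm it. The arm only passed near it at 160 mm or higher, and the cup is 85 mm tall.

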